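Check the bench micrometer on its setting block

TASK

Check the bench micrometer on the blue-handled setting block lying on its anvil: wind the spindle down onto the block with the ratchet knob on top, clockwise seen from above, stop as soon as the knob first slips, and leave it so for a second for the reading. Then wind the spindle back up clear of the block, draw the block out by its handle and lay it flat in its own slot, the one with the blue label, in the rack, without dragging it while the spindle still presses on it. Leave the other things on the shelf as they are.

Things in the scene. Friction and masses are not known exactly. Their poses are not given: they have to be found in the camera images.
- setting_block: Blue-handled setting block, loose, about 0.1 kg: steel block 40 x 24 x 12 mm (x, y, z) with a blue plastic handle 14 mm wide, 10 mm high, straight out of its -x end (x = -20 to -115 mm, centre line 6 mm above the underside). Origin: centre of the steel's underside, z up. Starts flat on the anvil, centred within 4 mm, handle out to the anvil's -x; it balances there and in a slot
- slot_blue: White holder, fixed, blue label on its front (-x) and on top behind (+x) the pocket: the setting block's own slot. Origin: underside, below the pocket's centre. Open pocket 48 x 32 mm (x, y), floor at z = 38 mm, walls 8 mm high; a 22 mm gap in the -x wall lets a stored block's handle out, over free space from x = -52 mm on
- slot_yellow: Like slot_blue but with yellow labels; the yellow-handled block lies in it. The three holders stand side by side, 75 mm apart, in any order, on a grey board, all facing alike
- slot_green: Like slot_blue but with green labels; empty, and not for this block
- floor_blue (a point): Centre of the blue slot's pocket floor, axes as slot_blue; the block lies home with its origin here and its x along this x
- anvil (a point): Centre of the top of the comparator stand's steel anvil, 58 mm across, 45 mm above the shelf; x towards the stand's column (25 mm thick, 75 mm off, 160 mm high). The stand's base, 28 mm high and 100 mm wide, ends 45 mm before the axis (-x)
- mic: Micrometer head, fixed upright above the anvil; x as anvil, origin on the axis near shelf level. Upwards: spindle 8 mm thick, its end an unknown 2 to 8 mm above the block (over 0.5 rad of free turning); arm (z 78 to 123 mm, to +x); black head 29 mm thick with a grey display box to x = -24 mm (z 106 to 150); thimble; ratchet knob
- thimble: Aluminium thimble, 26 mm thick, 26 mm high, black index line on top along its x. Origin: centre of its underside. Turning it clockwise seen from above (negative about z) lowers the spindle 16 mm a turn, anticlockwise raises it; drag 0.03 N m, stays where it is left, never moves up or down
- ratchet: Dark knurled knob 22 mm thick on the thimble; grip 2 to 28 mm above its origin, white index line along its x. Turns the thimble both ways by a friction clutch that slips at 0.15 N m: within 0.5 rad of the spindle's first touch the torque rises from 0.03 to 0.15 N m, then only the knob turns. The angle between the knob's and thimble's index lines, 0 at the start, is the slip
- spare_block: Yellow-handled setting block, loose, in the yellow slot: steel block 40 x 24 x 20 mm (x, y, z) with a yellow plastic handle 14 mm wide, 10 mm high, straight out of its -x end (x = -20 to -115 mm, centre line 6 mm above the underside). Origin: centre of the steel's underside, z up. 
- quartz: Smoky quartz point standing upright, six-sided, 46 mm thick, 88 mm high, origin at its underside; bystander
- canister: Grey plastic grit canister, 90 mm in diameter, 112 mm high, origin at its underside; bystander
- mortar: Beige ceramic mortar, 104 mm in diameter, 62 mm high, with a pestle in it that rises to 92 mm, origin at its underside; bystander
- timer: White digital timer lying flat, 60 x 95 x 30 mm (x, y, z), with a round red push button, top at 39 mm, origin at its underside; bystander
Things that resemble listed ones, but are neither listed nor needed, are in the scene too. There is more than one size of the setting_block; the job needs the smallest.

How it is judged (in metres and radians):
On the way:
1. the spindle bears on the setting block and the ratchet knob has slipped at least a little and stands still, for half a second (angle between the x axis of ratchet and the x axis of thimble, either way round above 0.05 rad and contact force between mic and setting_block above 3 N and angular speed of ratchet below 0.2 rad/s), for 0.5 s.
At the end, for the whole second after the job is handed in: the setting block lies at rest in the blue slot: within 8 mm of the pocket's centre, its underside within 3 mm of the pocket floor, level within 0.08 rad, handle out along the slot within 0.25 rad, and clear of the micrometer (horizontal distance between setting_block and floor_blue below 0.008 m and z of setting_block in the frame of floor_blue between -0.003 and 0.003 m and angle between setting_block's own z axis and vertical below 0.08 rad and angle between the x axis of setting_block and the x axis of floor_blue, either way round below 0.25 rad and linear speed of setting_block below 0.02 m/s and contact force between mic and setting_block below 0.5 N); the robot touches nothing.
It fails at once if the ratchet knob slips on by more than 0.6 rad (angle between the x axis of ratchet and the x axis of thimble, either way round above 0.6 rad).
It fails at once if the spindle is forced onto the block with more than 80 N (the clutch lets about 50 N through) (contact force between mic and setting_block above 80 N).
It fails at once if the block is dragged more than 6 mm from its place while the spindle presses on it with more than 4 N (distance of setting_block from where it was at the start of the episode above 0.006 m and contact force between mic and setting_block above 4 N).
It fails at once if the yellow setting block is shifted by more than 15 mm (distance of spare_block from where it was at the start of the episode above 0.015 m).
It fails at once if the quartz, canister, mortar or timer is shifted by more than 30 mm or knocked over (distance of any of quartz, canister, mortar, timer from where it was at the start of the episode above 0.03 m or angle between any of quartz, canister, mortar, timer's own z axis and vertical above 0.5 rad).
It also fails if it takes over 72 s, if anything falls off the work surface, if the arm or the gripper's body presses on something with over 40 N, if the wrist force passes 120 N, or if a joint passes its speed limit or range.

ROBOT

A 6-joint arm with a two-finger parallel gripper is mounted at the origin on the work surface. World frame = base frame: x ahead of the robot, y to its left, z up, the work surface at z = 0. Lengths are in mm, angles in rad, forces in N, time in s.
With the tool pointing down it reaches from about 350 to 875 mm from the base axis. Payload 4.2 kg.
Tool frame: the origin (TCP) lies midway between the tips of the shut fingers; the grasp point (between the pads) lies 19 mm behind it; z points along the fingers, y is the direction in which the jaws open and shut (so a half turn about z gives the same grasp; the last joint's range is limited). The gripper opens to 85 mm and grips with 20 to 120 N. Pads are 22 mm wide; open, the fingers measure 114 mm over their backs; the gripper's body (76 mm by 85 mm) begins 54 mm behind the grasp point. The pads swing forward as they close: fully open they stand 13 mm farther back than shut.
Start: joints at [1.407, 0.385, 0.008, 0, -1.194, -0.259], TCP at [256.414, 569.957, 231.312] pointing down, gripper open.
Joint ranges: [-3.14, 3.14], [-1.21, 2.06], [-1.07, 1.41], [-3.16, 2.05], [-2.99, -0.16], [-3.1, 3.1]. Speed limits (rad/s): [2.79, 2.79, 3.14, 3.14, 3.14, 3.14].

INTERFACE

Orientations are given as a unit quaternion [x, y, z, w].
In Python, from bench import read_state, get_image, job_done, search_frame, regions_of gives the robot as it stands.
- The arm moves only by the tool servo_tool, never from a script. Its arguments are lists of equal length, an entry for each row: "turn": the turn, a rotation vector about the world's x, y, z in rad, a list of three; "dp": the shift along the world's x, y, z in m, a list of three; "fingers": the finger opening in m, from 0 to 0.0854. In form: {"turn": [[rx, ry, rz], ...], "dp": [[tx, ty, tz], ...], "fingers": [fingers, ...]}. A call has exactly 5 rows; each row shifts and turns the pose as measured when the row begins; what a row does not reach is not made up. A row lasts 1/8 s, in which the tool goes at most 62.5 mm and 10.7 degrees, less where a joint would pass 70% of its speed; a pose out of reach is approached as far as the arm can. A call is refused whole if a number of a shift passes 0.0625 or a number of a turn 0.188, either way. A call with a gripper value outside its range is refused whole. The fingers move at their own pace and stop on an object; the grip force is fixed at half the most. Time passes only in rows, so rows that do not move let the fingers close, or fill a call up. It gives the time, the measured TCP pose, the force and the opening at its end, in the units of the state.
- read_state(): the state, without advancing time (a new reading comes with each control period).
- get_image(name): name is "scene" or "top" or "wrist"; returns a dict with "img" (420x560x3 uint8, red, green, blue), "vfov" (degrees; the focal length in pixels is half the picture's height over the tangent of half this angle, whatever the lens; pixels are square), "cx", "cy" (the principal point, pixels), "k1" (the pictures are not rectified: a ray, as slopes to the right and down, at radius r is drawn at 1 + k1 r^2 times it, then the intrinsics apply), "world_from_camera" (4x4, takes a point from camera to world coordinates); the wrist camera has in their place "mount" (4x4, takes a point from camera to tool coordinates, whose origin is the TCP and whose axes are the flange's). Camera axes: x right, y down, z forward; pixel columns grow to the right and rows downward; lengths in mm; the calibration is good to about 2 mm. A picture is of the moment at which its call begins: read the wrist's pose just before it. There is no depth.
- job_done(): hands the job in, once; it reports no verdict.
Trained networks look in the newest picture that a camera, given by its name, has taken for a name from the list of things; names that differ only in an ending like _2 or _b are one class to them, and where a whole thing is asked for, a point or a joint stands for the part that bears it (a point fixed in the world has none). Each returns a list of dicts, best first, with "score" (0 to 1); they miss things now and then, are a little off and sometimes report something else, mostly with a low value. They report only what shows in the picture. A call takes as long as a camera call. They do not tell look-alikes from the thing itself.
- search_frame(query, camera): "box" ([left, top, width, height] in pixels, round what is visible of it).
- regions_of(query, camera): "region" (420x560 bool, what is visible of it) and "box" ([left, top, width, height] in pixels, round what is visible of it).
The state is a dict: "clock": time; "joints": joint angles; "joint_vel": joint speeds; "joint_efforts": joint torques, N m; "position": TCP position; "ee_rot": TCP orientation; "contact_force": force on the tool from outside, world axes, zero at the start; "wrist_torque": the same for the moment, N m; "gripper_width": finger opening in mm.
Only numpy, scipy, OpenCV 4.12 (cv2) and the standard library are available. Lean on these libraries where they do the work, as an engineer would, in place of code of your own. Each camera call takes 0.05 s, during which the arm holds its last target. There are 200 camera calls.

## Working session

There is one attempt and no reset: what is moved stays moved. The work goes in short steps, Python scripts to look and compute and a tool call to move; the robot and the scene stay as the last step left them, time stands still between calls to the robot, and variables do not carry over. Pictures are saved under pics/ and viewed, about 8 in all and at most 12, crops included, and the job is handed in when it is done.

Besides the shell and the picture viewer there is one more tool, called after "Request:" as name(argument=value, ...) on one line, values as JSON. servo_tool: Moves the arm, as the interface text tells. Its arguments: {"type":"object","properties":{"turn":{"type":"array","items":{"type":"array","items":{"type":"number"}}},"dp":{"type":"array","items":{"type":"array","items":{"type":"number"}}},"fingers":{"type":"array","items":{"type":"number"}}},"required":["turn","dp","fingers"]}

```bash
ls; mkdir -p pics; cat > h.py <<'E'
import numpy as np, cv2
from bench import *
def save(n,c):
    d=get_image(c); cv2.imwrite(f'pics/{n}.png',cv2.cvtColor(d['img'],cv2.COLOR_RGB2BGR)); return d
E
python3 - <<'E'
from h import *
a=save('scene0','scene');
for q in ['setting_block','slot_blue','slot_yellow','slot_green','thimble','ratchet','mic','quartz','canister','mortar','timer','spare_block']:
    print('s',q,[(round(r['score'],2),r['box']) for r in search_frame(q,'scene')][:3])
b=save('top0','top')
for q in ['setting_block','slot_blue','slot_yellow','slot_green','thimble','ratchet','mic','quartz','canister','mortar','timer','spare_block']:
    print('t',q,[(round(r['score'],2),r['box']) for r in search_frame(q,'top')][:3])
for d in (a,b): print({k:v for k,v in d.items() if k!='img'})
print(read_state())
E
```

```text
pics
s setting_block [(0.67, [211.7, 223.9, 37.3, 19.5]), (0.6, [236.6, 202.2, 53.7, 15.5]), (0.58, [217.4, 286.6, 26.6, 56.2])]
s slot_blue [(0.82, [344.6, 277.9, 30.6, 35.8]), (0.51, [124.2, 204.5, 36.2, 45.6])]
s slot_yellow [(0.87, [286.4, 263.4, 30.9, 35.3])]
s slot_green [(0.74, [313.0, 268.5, 30.0, 32.8]), (0.54, [124.0, 202.7, 39.4, 46.2])]
s thimble [(0.58, [214.8, 192.1, 8.7, 21.2])]
s ratchet [(0.58, [213.6, 193.1, 5.9, 10.2])]
s mic [(0.58, [180.8, 192.2, 47.8, 54.3])]
s quartz [(0.71, [344.8, 277.4, 28.4, 30.8]), (0.7, [162.0, 200.5, 17.5, 22.3])]
s canister [(0.78, [126.5, 203.5, 34.0, 44.0]), (0.3, [345.8, 275.6, 27.9, 39.8])]
s mortar [(0.72, [410.8, 274.7, 44.0, 41.6])]
s timer [(0.85, [173.7, 194.0, 22.9, 19.8])]
s spare_block [(0.76, [296.0, 248.3, 21.9, 30.1])]
t setting_block [(0.85, [257.7, 90.5, 29.1, 60.1]), (0.78, [333.2, 172.4, 7.7, 46.0]), (0.71, [323.9, 267.0, 67.1, 25.2])]
t slot_blue [(0.71, [335.7, 176.4, 5.4, 42.0]), (0.68, [176.1, 178.3, 24.2, 35.9])]
t slot_yellow [(0.68, [228.7, 165.3, 20.7, 32.4])]
t slot_green [(0.67, [203.0, 170.2, 22.8, 34.4])]

[... 1524 characters left out ...]
}
{'clock': 1.3, 'joints': array([ 1.40658041e+00,  3.84682306e-01,  7.89388560e-03, -2.21226981e-05,
       -1.19397375e+00, -2.58593934e-01]), 'joint_vel': array([ 0.00075055, -0.00134687, -0.00114469,  0.00152167,  0.00085017,
       -0.00046878]), 'joint_efforts': array([ 7.36816764e-04, -3.92096829e+01,  1.88628531e+01,  4.19061407e+00,
       -1.71915549e-04,  5.51665423e-06]), 'position': array([256.41921791, 569.95566055, 231.31708186]), 'ee_rot': array([ 9.77736225e-01, -2.09837732e-01, -1.10795348e-05, -1.65749075e-05]), 'contact_force': array([-0.26046753,  0.13710439, -1.02339988]), 'wrist_torque': array([-0.02140029,  0.01601267, -0.02719909]), 'gripper_width': 85.3325284404629}
```

```bash
python3 - <<'E'
import cv2
a=cv2.imread('pics/top0.png')[80:310,90:480]
cv2.imwrite('pics/top0c.png',cv2.resize(a,None,fx=2,fy=2,interpolation=cv2.INTER_CUBIC))
a=cv2.imread('pics/scene0.png')[170:350,110:460]
cv2.imwrite('pics/scene0c.png',cv2.resize(a,None,fx=2.2,fy=2.2,interpolation=cv2.INTER_CUBIC))
E
```

```text
(no output)
```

View pics/top0c.png

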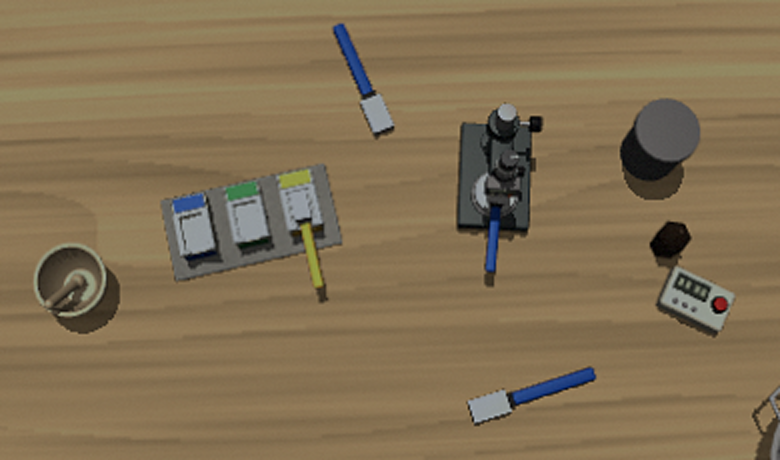

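View pics/scene0c.png

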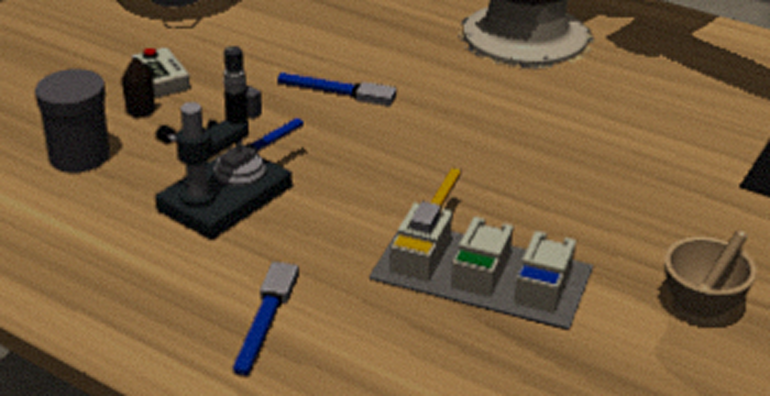

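```bash
cat >> h.py <<'E'
from scipy.spatial.transform import Rotation as R
def ray(d,uv,T):
    f=d['img'].shape[0]/2/np.tan(np.radians(d['vfov']/2))
    x=(np.array(uv,float)-[d['cx'],d['cy']])/f
    s=x.copy()
    for _ in range(20): s=x/(1+d['k1']*(s@s))
    return T[:3,3], T[:3,:3]@np.r_[s,1]
def hit(d,uv,z,T=None):
    o,v=ray(d,uv,d['world_from_camera'] if T is None else T); return o+v*(z-o[2])/v[2]
def tri(*rs):
    A=sum(np.eye(3)-np.outer(v,v)/(v@v) for o,v in rs); b=sum((np.eye(3)-np.outer(v,v)/(v@v))@o for o,v in rs)
    return np.linalg.solve(A,b)
def proj(d,p,T=None):
    T=d['world_from_camera'] if T is None else T
    c=T[:3,:3].T@(np.asarray(p)-T[:3,3]); s=c[:2]/c[2]; f=d['img'].shape[0]/2/np.tan(np.radians(d['vfov']/2))
    return s*(1+d['k1']*(s@s))*f+[d['cx'],d['cy']]
def wT(d,st):
    T=np.eye(4);T[:3,:3]=R.from_quat(st['ee_rot']).as_matrix();T[:3,3]=st['position']; return T@d['mount']
E
python3 - <<'E'
from h import *
st=read_state()
t=get_image('top'); s=get_image('scene')
C=lambda x,y:(90+x/2,80+y/2)
S=lambda x,y:(110+x/2.2,170+y/2.2)
np.set_printoptions(precision=1,suppress=True)
print('knob tri',tri(ray(t,C(509,157),t['world_from_camera']),ray(s,S(234,50),s['world_from_camera'])))
for z in (195,204,210): print('knob',z,hit(t,C(509,157),z))
print('handle tip',hit(t,C(491,270),56),'handle near',hit(t,C(495,209),56))
print('column',hit(t,C(507,115),160))
for n,c in dict(blue=[(172,199),(205,195),(216,248),(186,255)],green=[(224,188),(258,183),(270,240),(238,245)]).items():
    print(n,[hit(t,C(*p),46)[:2] for p in c])
print('mortar,canister,quartz,timer',[hit(t,C(*p),z)[:2] for p,z in [((70,278),62),((667,130),112),((670,238),88),((696,298),30)]])
print(st['position'],R.from_quat(st['ee_rot']).as_matrix())
w=save('w0','wrist');print(w['mount'],w['vfov'])
E
```

```text
knob tri [ 590.2 -114.2  203.1]
knob 195 [ 594.2 -117.5  195. ]
knob 204 [ 591.4 -116.2  204. ]
knob 210 [ 589.6 -115.4  210. ]
handle tip [ 479.7 -102.7   56. ] handle near [ 563.5 -113.2   56. ]
column [ 661.  -123.7  160. ]
blue [array([597.2, 328.7]), array([601. , 282.7]), array([525.8, 267.5]), array([517.6, 308.7])]
green [array([609.9, 256.3]), array([615.1, 209.2]), array([534.1, 193.6]), array([528.8, 237.4])]
mortar,canister,quartz,timer [array([488.3, 464.8]), array([ 650.5, -345.1]), array([ 507.7, -341.2]), array([ 434.2, -387.5])]
[256.4 570.  231.3] [[ 0.9 -0.4 -0. ]
 [-0.4 -0.9  0. ]
 [-0.  -0.  -1. ]]
[[  -0.    -0.9   -0.3   80.2]
 [   1.     0.    -0.    -0.2]
 [   0.    -0.3    0.9 -142.8]
 [   0.     0.     0.     1. ]] 68.38834385006831
```

Request:
servo_tool(turn=[[0, 0, 0.04], [0, 0, 0.04], [0, 0, 0.04], [0, 0, 0.04], [0, 0, 0.04]], dp=[[0.0244, -0.05, 0.02], [0.0244, -0.05, 0.02], [0.0244, -0.05, 0.02], [0.0244, -0.05, 0.02], [0.0244, -0.05, 0.02]], fingers=[0.0854, 0.0854, 0.0854, 0.0854, 0.0854])

```text
clock: 2.08
position: [379.1, 314.8, 331.0]
ee_rot: [0.995, -0.105, 0.0, 0.002]
contact_force: [1.4, -0.1, 0.8]
gripper_width: 85.3
```

Request:
servo_tool(turn=[[0, 0, 0.04], [0, 0, 0.04], [0, 0, 0.04], [0, 0, 0.04], [0, 0, 0.04]], dp=[[0.0244, -0.05, 0], [0.0244, -0.05, 0], [0.0244, -0.05, 0], [0.0244, -0.05, 0], [0.0244, -0.05, 0]], fingers=[0.0854, 0.0854, 0.0854, 0.0854, 0.0854])

```text
clock: 2.7
position: [504.1, 56.6, 335.5]
ee_rot: [1.0, -0.0, 0.004, -0.001]
contact_force: [0.8, 0.2, -0.0]
gripper_width: 85.3
```

Request:
servo_tool(turn=[[0, 0, 0], [0, 0, 0], [0, 0, 0], [0, 0, 0], [0, 0, 0]], dp=[[0.022, -0.043, -0.005], [0.022, -0.043, -0.005], [0.022, -0.043, -0.005], [0.02, -0.042, -0.005], [0, 0, 0]], fingers=[0.0854, 0.0854, 0.0854, 0.0854, 0.0854])

```text
clock: 3.32
position: [593.1, -124.0, 314.5]
ee_rot: [1.0, -0.003, 0.005, -0.002]
contact_force: [-0.5, 0.1, -0.2]
gripper_width: 85.6
```

```bash
cat > w.py <<'E'
import sys,pickle
from h import *
st=read_state(); d=save(sys.argv[1],'wrist')
pickle.dump((st,d),open(sys.argv[1]+'.pkl','wb'))
np.set_printoptions(precision=3,suppress=True)
print(st['clock'],st['position'],st['joints'],R.from_quat(st['ee_rot']).as_euler('zyx'))
for q in sys.argv[2:]:
    print(q,[(round(r['score'],2),r['box']) for r in search_frame(q,'wrist')][:3])
E
python3 w.py w1 ratchet thimble
```

```text
3.325 [ 593.073 -123.985  314.538] [ 0.06   0.304  0.096 -0.003 -1.353  1.506] [ 0.006  0.01  -3.139]
ratchet [(0.73, [255.8, 189.2, 19.6, 36.3])]
thimble [(0.91, [257.0, 182.8, 27.0, 38.7])]
```

View pics/w1.png

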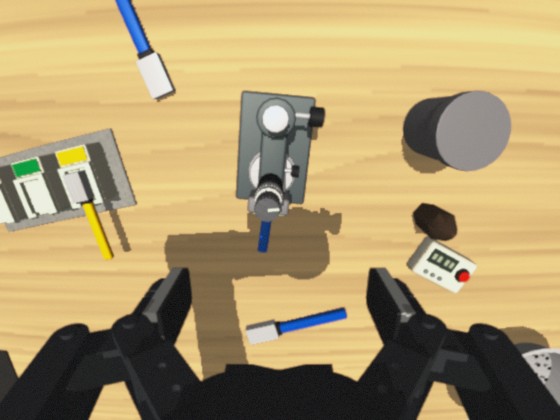

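```bash
python3 - <<'E'
import cv2
a=cv2.imread('pics/w1.png')[85:260,225:335]
cv2.imwrite('pics/w1c.png',cv2.resize(a,None,fx=5,fy=5,interpolation=cv2.INTER_CUBIC)[:, :][200:800])
E
```

```text
(no output)
```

View pics/w1c.png

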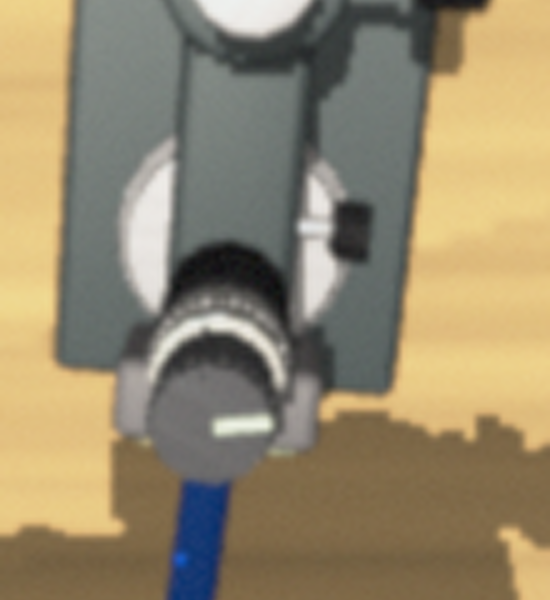

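```bash
python3 - <<'E'
from h import *
import pickle
st,d=pickle.load(open('w1.pkl','rb')); T=wT(d,st)
np.set_printoptions(precision=1,suppress=True)
f=lambda x,y,z:hit(d,(225+x/5,125+y/5),z,T)
for z in (202,204,206): print(z,f(213,421,z),f(147,421,z)-f(280,421,z))
k=f(213,421,204)
print('tri',tri(ray(d,(267.6,209.2),T),ray((t:=get_image('top')),(344.5,158.5),t['world_from_camera'])))
print('column',hit(d,(275,118),160,T))
a=f(206,490,56);b=f(190,590,56);print('handle',a,b,np.arctan2(*(a-b)[1::-1]), 'anvil ctr', f(235,225,45))
print('base left edge',f(60,360,28),f(75,5,28),'right bottom',f(390,390,28))
E
```

```text
202 [ 590.8 -113.7  202. ] [ 0.1 23.1  0. ]
204 [ 591.4 -113.8  204. ] [ 0.1 23.   0. ]
206 [ 592.  -113.9  206. ] [ 0.1 22.8  0. ]
tri [ 591.4 -115.   205.1]
column [ 666.5 -120.2  160. ]
handle [ 524.4 -105.2   56. ] [ 494.3 -100.2   56. ] -0.1671589165513024 anvil ctr [ 596.5 -113.9   45. ]
base left edge [554.3 -62.4  28. ] [653.9 -70.8  28. ] right bottom [ 544.8 -157.9   28. ]
```

Request:
servo_tool(turn=[[0, 0, 0], [0, -0.005, 0], [0, 0, 0], [0, 0, 0], [0, 0, 0]], dp=[[-0.001, 0.005, -0.03], [-0.001, 0.005, -0.03], [0, 0, -0.03], [0, 0, 0], [0, 0, 0]], fingers=[0.05, 0.05, 0.05, 0.05, 0.05])

```text
clock: 4.15
position: [590.6, -104.6, 230.8]
ee_rot: [1.0, 0.004, 0.014, -0.002]
contact_force: [-0.3, 0.2, -0.5]
gripper_width: 50.1
```

```bash
python3 -c "
from h import *
s=read_state();print(s['position'],R.from_quat(s['ee_rot']).as_euler('zyx'),s['wrist_torque'],s['gripper_width'],s['joints'])"
```

```text
[ 590.60684248 -104.62086792  230.75822434] [-0.00903275  0.02837836 -3.13805182] [-0.02947812 -0.0194004   0.05976549] 50.144974391241455 [ 9.39112563e-02  3.28637167e-01 -7.78981150e-02 -9.51710006e-04
 -1.13567590e+00  1.48625641e+00]
```

Request:
servo_tool(turn=[[0, -0.02, 0.01], [0, -0.008, 0], [0, 0, 0], [0, 0, 0], [0, 0, 0]], dp=[[0, -0.005, -0.005], [0.001, -0.0045, -0.005], [0, 0, 0], [0, 0, 0], [0, 0, 0]], fingers=[0.05, 0.05, 0.05, 0.05, 0.05])

```text
clock: 4.78
position: [593.0, -114.9, 223.8]
ee_rot: [0.999, 0.01, 0.032, -0.002]
contact_force: [-0.2, 0.2, 0.8]
gripper_width: 50.0
```

```bash
cat > s.py <<'E'
from h import *
np.set_printoptions(precision=3,suppress=True)
s=read_state();print(s['clock'],s['position'],R.from_quat(s['ee_rot']).as_euler('zyx'),'tq',s['wrist_torque'],'F',s['contact_force'],s['gripper_width'],s['joints'],s['joint_vel'])
E
python3 s.py
```

```text
4.775 [ 593.018 -114.928  223.822] [-0.02   0.065 -3.138] tq [ 0.002  0.106 -0.019] F [-0.198  0.174  0.824] 49.97981193732402 [ 0.077  0.323 -0.106  0.001 -1.077  1.513] [-0.001 -0.     0.004  0.002  0.002 -0.   ]
```

Request:
servo_tool(turn=[[0, 0.065, 0], [0, 0, 0], [0, 0, 0], [0, 0, 0], [0, 0, 0]], dp=[[-0.0015, 0.0005, -0.02], [0, 0, -0.01], [0, 0, 0], [0, 0, 0], [0, 0, 0]], fingers=[0.05, 0.05, 0.05, 0.05, 0.05])

```text
clock: 5.4
position: [592.1, -114.5, 195.0]
ee_rot: [1.0, 0.01, 0.002, -0.002]
contact_force: [-0.6, -0.6, 0.1]
gripper_width: 50.2
```

```bash
sed -i "s/R.from_quat(s\['ee_rot'\]).as_euler('zyx')/'tilt of z',-(m:=R.from_quat(s['ee_rot']).as_matrix())[:,2],'yaw',np.arctan2(m[1,0],m[0,0])/" s.py; sed -i "s/R.from_quat(st\['ee_rot'\]).as_euler('zyx')//" w.py; python3 s.py
```

```text
5.4 [ 592.125 -114.526  194.987] tilt of z [-0.003 -0.003  1.   ] yaw 0.020215552730559954 tq [-0.063 -0.014  0.004] F [-0.58  -0.589  0.053] 50.204370018136856 [ 0.076  0.374 -0.103 -0.003 -1.091  1.517] [ 0.001 -0.008  0.003  0.002  0.003  0.   ]
```

Request:
servo_tool(turn=[[0, 0, 0], [0, 0, 0], [0, 0, 0], [0, 0, 0], [0, 0, 0]], dp=[[-0.0007, 0, -0.01], [0, 0, -0.0045], [0, 0, 0], [0, 0, 0], [0, 0, 0]], fingers=[0.05, 0.05, 0.05, 0.0, 0.0])

```text
clock: 6.02
position: [591.3, -113.7, 180.6]
ee_rot: [1.0, 0.01, 0.002, -0.002]
contact_force: [-0.3, 2.1, 0.5]
gripper_width: 20.1
```

Request:
servo_tool(turn=[[0, 0, 0], [0, 0, 0], [0, 0, 0], [0, 0, 0], [0, 0, 0]], dp=[[0, 0, 0], [0, 0, 0], [0, 0, 0], [0, 0, 0], [0, 0, 0]], fingers=[0, 0, 0, 0, 0])

```text
clock: 6.65
position: [591.3, -113.6, 180.6]
ee_rot: [1.0, 0.01, 0.002, -0.002]
contact_force: [-0.8, 1.3, 0.1]
gripper_width: 20.0
```

```bash
python3 s.py
```

```text
6.65 [ 591.325 -113.64   180.584] tilt of z [-0.005 -0.005  1.   ] yaw 0.020520916105796875 tq [ 0.205  0.162 -0.008] F [-0.833  1.328  0.124] 20.023615802555657 [ 0.077  0.384 -0.125 -0.005 -1.057  1.517] [ 0.    -0.001  0.001  0.001  0.001  0.001]
```

Request:
servo_tool(turn=[[0, 0, -0.12], [0, 0, -0.12], [0, 0, -0.12], [0, 0, -0.12], [0, 0, -0.12]], dp=[[0, 0, 0], [0, 0, 0], [0, 0, 0], [0, 0, 0], [0, 0, 0]], fingers=[0, 0, 0, 0, 0])

```text
clock: 7.28
position: [591.3, -113.7, 180.6]
ee_rot: [0.956, -0.295, 0.003, -0.001]
contact_force: [-0.6, 1.0, -0.3]
gripper_width: 20.0
```

```bash
python3 s.py
```

```text
7.275 [ 591.261 -113.705  180.604] tilt of z [-0.006 -0.001  1.   ] yaw -0.5985112757630298 tq [0.215 0.129 0.009] F [-0.635  1.025 -0.335] 20.040846450126274 [ 0.078  0.382 -0.129 -0.001 -1.054  0.894] [ 0.004 -0.002 -0.005  0.008  0.002 -0.988]
```

Request:
servo_tool(turn=[[0, 0, -0.04], [0, 0, -0.04], [0, 0, -0.04], [0, 0, -0.04], [0, 0, -0.04]], dp=[[0, 0, 0], [0, 0, 0], [0, 0, 0], [0, 0, 0], [0, 0, 0]], fingers=[0, 0, 0, 0, 0])

```text
clock: 7.9
position: [591.2, -113.7, 180.6]
ee_rot: [0.92, -0.392, 0.003, -0.001]
contact_force: [0.6, 1.9, -0.2]
gripper_width: 20.3
```

```bash
sed -i "s/,s\['joints'\]/,'EFF',s['joint_efforts'],s['joints']/" s.py; python3 s.py
```

```text
7.9 [ 591.218 -113.694  180.589] tilt of z [-0.006  0.     1.   ] yaw -0.8053133427039364 tq [0.194 0.111 0.023] F [ 0.557  1.852 -0.248] 20.28364573689494 EFF [ -0.605 -37.916  17.765   4.099   0.11    0.188] [ 0.079  0.382 -0.129  0.001 -1.053  0.686] [-0.001  0.    -0.     0.003 -0.001 -0.33 ]
```

Request:
servo_tool(turn=[[0, 0, -0.05], [0, 0, -0.05], [0, 0, -0.05], [0, 0, -0.05], [0, 0, -0.05]], dp=[[0, 0, 0], [0, 0, 0], [0, 0, 0], [0, 0, 0], [0, 0, 0]], fingers=[0, 0, 0, 0, 0])

```text
clock: 8.52
position: [591.2, -113.7, 180.6]
ee_rot: [0.862, -0.507, 0.003, -0.001]
contact_force: [-0.2, 1.0, -0.1]
gripper_width: 20.0
```

```bash
python3 s.py
```

```text
8.525 [ 591.222 -113.685  180.621] tilt of z [-0.005  0.002  1.   ] yaw -1.0630258429150476 tq [0.229 0.168 0.06 ] F [-0.155  0.976 -0.144] 19.95991952988299 EFF [ -0.634 -37.929  17.763   4.092   0.112   0.201] [ 0.08   0.383 -0.13   0.003 -1.054  0.427] [ 0.001 -0.    -0.     0.002 -0.001 -0.41 ]
```

Request:
servo_tool(turn=[[0, 0, -0.05], [0, 0, -0.05], [0, 0, -0.05], [0, 0, -0.05], [0, 0, -0.05]], dp=[[0, 0, 0], [0, 0, 0], [0, 0, 0], [0, 0, 0], [0, 0, 0]], fingers=[0, 0, 0, 0, 0])

```text
clock: 9.15
position: [591.2, -113.7, 180.6]
ee_rot: [0.79, -0.613, 0.003, 0.0]
contact_force: [-0.3, 0.5, 0.1]
gripper_width: 19.7
```

```bash
python3 s.py
```

```text
9.15 [ 591.163 -113.673  180.617] tilt of z [-0.004  0.003  1.   ] yaw -1.3192564254311898 tq [0.296 0.155 0.175] F [-0.275  0.476  0.13 ] 19.726665353071017 EFF [ -0.683 -37.954  17.769   4.065   0.112   0.12 ] [ 0.081  0.383 -0.13   0.004 -1.055  0.169] [ 0.002  0.001 -0.001  0.001 -0.001 -0.408]
```

Request:
servo_tool(turn=[[0, 0, -0.03], [0, 0, -0.03], [0, 0, -0.03], [0, 0, -0.03], [0, 0, -0.03]], dp=[[0, 0, 0], [0, 0, 0], [0, 0, 0], [0, 0, 0], [0, 0, 0]], fingers=[0, 0, 0, 0, 0])

```text
clock: 9.78
position: [591.2, -113.7, 180.6]
ee_rot: [0.74, -0.673, 0.003, 0.0]
contact_force: [0.0, 0.2, 0.1]
gripper_width: 19.9
```

```bash
python3 s.py
```

```text
9.775 [ 591.18  -113.673  180.594] tilt of z [-0.003  0.004  1.   ] yaw -1.4766970204859569 tq [0.267 0.14  0.143] F [0.017 0.157 0.073] 19.90458974904988 EFF [ -0.672 -37.953  17.769   4.077   0.114   0.019] [ 0.081  0.383 -0.129  0.005 -1.055  0.011] [-0.    -0.     0.001  0.001 -0.001 -0.252]
```

Request:
servo_tool(turn=[[0, 0, -0.03], [0, 0, -0.03], [0, 0, -0.03], [0, 0, -0.03], [0, 0, -0.03]], dp=[[0, 0, 0], [0, 0, 0], [0, 0, 0], [0, 0, 0], [0, 0, 0]], fingers=[0, 0, 0, 0, 0])

```text
clock: 10.4
position: [591.1, -113.7, 180.6]
ee_rot: [-0.683, 0.73, -0.002, -0.001]
contact_force: [-0.6, 1.0, 0.8]
gripper_width: 20.3
```

```bash
python3 s.py; python3 w.py w2; python3 - <<'E'
import cv2
a=cv2.imread('pics/w2.png')
cv2.imwrite('pics/w2c.png',cv2.resize(a[200:420,180:400],None,fx=2.7,fy=2.7,interpolation=cv2.INTER_CUBIC))
E
```

```text
10.4 [ 591.136 -113.655  180.604] tilt of z [-0.003  0.004  1.   ] yaw -1.63721043424168 tq [0.273 0.17  0.146] F [-0.62   1.041  0.756] 20.26984307136477 EFF [ -0.673 -37.957  17.768   4.088   0.118   0.019] [ 0.081  0.383 -0.129  0.005 -1.056 -0.15 ] [ 0.     0.     0.     0.001 -0.001 -0.257]
10.4 [ 591.136 -113.655  180.604] [ 0.081  0.383 -0.129  0.005 -1.056 -0.15 ]
```

View pics/w2c.png

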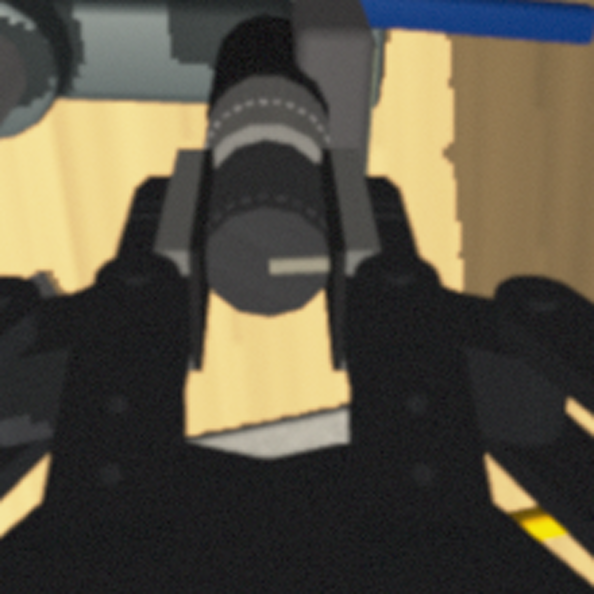

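Request:
servo_tool(turn=[[0, 0, 0], [0, 0, 0], [0, 0, 0], [0, 0, 0], [0, 0, 0]], dp=[[0, 0, 0], [0, 0, 0], [0, 0, 0], [0, 0, 0], [0, 0, 0]], fingers=[0, 0, 0, 0, 0])

```text
clock: 11.08
position: [591.1, -113.7, 180.6]
ee_rot: [-0.683, 0.73, -0.002, -0.001]
contact_force: [0.1, 1.3, -0.6]
gripper_width: 20.1
```

Request:
servo_tool(turn=[[0, 0, 0], [0, 0, 0], [0, 0, 0], [0, 0, 0], [0, 0, 0]], dp=[[0, 0, 0], [0, 0, 0], [0, 0, 0], [0, 0, 0], [0, 0, 0]], fingers=[0, 0, 0, 0, 0])

```text
clock: 11.7
position: [591.1, -113.7, 180.6]
ee_rot: [-0.683, 0.73, -0.002, -0.001]
contact_force: [-0.7, 1.8, -0.2]
gripper_width: 20.3
```

```bash
python3 s.py
```

```text
11.7 [ 591.126 -113.665  180.585] tilt of z [-0.002  0.004  1.   ] yaw -1.6380475342724026 tq [0.315 0.126 0.131] F [-0.673  1.757 -0.165] 20.335722649009973 EFF [ -0.653 -37.953  17.765   4.097   0.115  -0.132] [ 0.081  0.384 -0.129  0.005 -1.056 -0.151] [ 0.    -0.001  0.001 -0.001  0.001 -0.   ]
```

Request:
servo_tool(turn=[[0, 0, 0.1], [0, 0, 0.15], [0, 0, 0.15], [0, 0, 0.15], [0, 0, 0.15]], dp=[[0, 0, 0], [0, 0, 0], [0, 0, 0], [0, 0, 0], [0, 0, 0]], fingers=[0, 0, 0, 0, 0])

```text
clock: 12.32
position: [591.2, -113.7, 180.6]
ee_rot: [0.896, -0.443, 0.003, -0.001]
contact_force: [0.0, 1.4, 1.0]
gripper_width: 20.3
```

```bash
python3 s.py
```

```text
12.325 [ 591.219 -113.698  180.606] tilt of z [-0.005  0.001  1.   ] yaw -0.9181843801644362 tq [ 0.217  0.055 -0.071] F [0.011 1.351 1.011] 20.29623793431411 EFF [ -0.538 -37.911  17.741   4.158   0.099  -0.786] [ 0.079  0.383 -0.129  0.002 -1.054  0.572] [-0.005 -0.001  0.001 -0.007 -0.     1.229]
```

Request:
servo_tool(turn=[[0, 0, 0.15], [0, 0, 0.15], [0, 0, 0.15], [0, 0, 0.15], [0, 0, 0.15]], dp=[[0, 0, 0], [0, 0, 0], [0, 0, 0], [0, 0, 0], [0, 0, 0]], fingers=[0, 0, 0, 0, 0])

```text
clock: 12.95
position: [591.3, -113.7, 180.6]
ee_rot: [0.997, -0.073, 0.002, -0.002]
contact_force: [0.2, 1.9, 0.0]
gripper_width: 20.3
```

Request:
servo_tool(turn=[[0, 0, 0.15], [0, 0, 0.15], [0, 0, 0.15], [0, 0, 0.15], [0, 0, 0.15]], dp=[[0, 0, 0], [0, 0, 0], [0, 0, 0], [0, 0, 0], [0, 0, 0]], fingers=[0, 0, 0, 0, 0])

```text
clock: 13.58
position: [591.3, -113.6, 180.6]
ee_rot: [0.951, 0.308, 0.002, -0.003]
contact_force: [-1.2, 0.9, -0.1]
gripper_width: 20.2
```

```bash
python3 s.py
```

```text
13.575 [ 591.347 -113.558  180.576] tilt of z [-0.001 -0.007  1.   ] yaw 0.6262811141280619 tq [ 0.253  0.1   -0.031] F [-1.229  0.948 -0.142] 20.20242500382302 EFF [ -0.56  -37.959  17.807   4.178   0.079  -0.783] [ 0.075  0.385 -0.122 -0.008 -1.062  2.125] [ 0.     0.003  0.007 -0.006 -0.01   1.227]
```

Request:
servo_tool(turn=[[0, 0, 0], [0, 0, 0], [0, 0, 0], [0, 0, 0], [0, 0, 0]], dp=[[0, 0, 0], [0, 0, 0], [0, 0, 0.02], [0, 0, 0.04], [0, 0, 0.04]], fingers=[0.05, 0.05, 0.05, 0.05, 0.05])

```text
clock: 14.2
position: [589.4, -114.4, 279.2]
ee_rot: [0.953, 0.303, -0.002, -0.004]
contact_force: [0.3, 0.2, 0.2]
gripper_width: 49.8
```

Request:
servo_tool(turn=[[0, 0, -0.185], [0, 0, -0.185], [0, 0, -0.185], [0, 0, -0.185], [0, 0, -0.185]], dp=[[-0.025, 0.002, 0.005], [-0.025, 0.002, 0], [-0.025, 0.002, 0], [-0.025, 0.002, 0], [0, 0, 0]], fingers=[0.05, 0.05, 0.05, 0.05, 0.05])

```text
clock: 14.82
position: [488.6, -107.2, 289.7]
ee_rot: [0.987, -0.163, 0.005, -0.002]
contact_force: [0.6, 0.3, -0.2]
gripper_width: 50.1
```

Request:
servo_tool(turn=[[0, 0, -0.185], [0, 0, -0.185], [0, 0, -0.185], [0, 0, -0.185], [0, 0, -0.185]], dp=[[0, 0, 0], [0, 0, 0], [0, 0, 0], [0, 0, 0], [0, 0, 0]], fingers=[0.05, 0.05, 0.05, 0.05, 0.05])

```text
clock: 15.45
position: [488.2, -107.9, 291.4]
ee_rot: [0.806, -0.591, 0.007, 0.0]
contact_force: [-0.3, 0.3, -0.2]
gripper_width: 49.6
```

Request:
servo_tool(turn=[[0, 0, -0.185], [0, 0, -0.185], [0, 0, -0.185], [0, 0, -0.185], [0, 0, -0.185]], dp=[[0, 0, 0], [0, 0, 0], [0, 0, 0], [0, 0, 0], [0, 0, 0]], fingers=[0.05, 0.05, 0.05, 0.05, 0.05])

```text
clock: 16.08
position: [488.3, -108.6, 292.5]
ee_rot: [-0.452, 0.892, -0.007, -0.003]
contact_force: [-0.1, -0.6, -0.1]
gripper_width: 49.9
```

Request:
servo_tool(turn=[[0, 0, -0.185], [0, 0, -0.185], [0, 0, -0.185], [0, 0, -0.185], [0, 0, -0.185]], dp=[[0, 0, 0], [0, 0, 0], [0, 0, 0], [0, 0, 0], [0, 0, 0]], fingers=[0.05, 0.05, 0.05, 0.05, 0.05])

```text
clock: 16.7
position: [488.4, -109.3, 293.5]
ee_rot: [-0.001, 1.0, -0.006, -0.004]
contact_force: [-0.1, -0.9, 0.0]
gripper_width: 50.1
```

```bash
python3 s.py
```

```text
16.7 [ 488.353 -109.287  293.548] tilt of z [0.009 0.013 1.   ] yaw -3.140507162799905 tq [ 0.043  0.037 -0.026] F [-0.086 -0.895  0.043] 50.096939319504 EFF [  0.044 -26.475  19.244   4.32   -0.005   0.978] [ 0.112  0.133 -0.184  0.012 -1.265 -1.685] [-0.009  0.012  0.02  -0.013 -0.025 -1.47 ]
```

Request:
servo_tool(turn=[[0.013, -0.009, -0.04], [0, 0, -0.04], [0, 0, -0.04], [0, 0, 0], [0, 0, 0]], dp=[[0.005, 0.002, -0.03], [0.005, 0.002, -0.03], [0.005, 0.002, -0.03], [0, 0, 0], [0, 0, 0]], fingers=[0.05, 0.05, 0.05, 0.05, 0.05])

```text
clock: 17.32
position: [505.1, -104.0, 204.5]
ee_rot: [0.066, 0.998, -0.0, 0.004]
contact_force: [-0.0, 0.5, -0.3]
gripper_width: 49.7
```

```bash
python3 s.py; python3 w.py w3 setting_block mic; python3 - <<'E'
import cv2
a=cv2.imread('pics/w3.png')
cv2.imwrite('pics/w3c.png',cv2.resize(a[0:420,100:460],None,fx=1.4,fy=1.4,interpolation=cv2.INTER_CUBIC))
E
```

```text
17.325 [ 505.132 -104.031  204.535] tilt of z [-0.007  0.001  1.   ] yaw 3.0102333178136496 tq [-0.022  0.033 -0.038] F [-0.002  0.457 -0.285] 49.722957219788356 EFF [  0.004 -28.571  17.167   3.822   0.008  -0.003] [ 0.113  0.218 -0.304  0.002 -1.042 -1.816] [-0.     0.005 -0.012 -0.005 -0.005 -0.008]
17.325 [ 505.132 -104.031  204.535] [ 0.113  0.218 -0.304  0.002 -1.042 -1.816]
setting_block [(0.7, [392.8, 301.2, 19.6, 16.0]), (0.67, [267.1, 164.0, 25.5, 113.7]), (0.55, [122.1, 4.4, 132.5, 44.5])]
mic [(0.72, [233.1, 272.0, 76.6, 94.1])]
```

View pics/w3c.png

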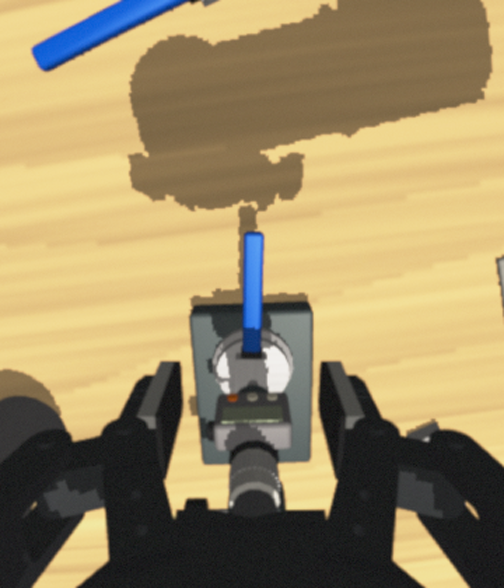

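```bash
python3 - <<'E'
from h import *
import pickle
st,d=pickle.load(open('w3.pkl','rb')); T=wT(d,st)
np.set_printoptions(precision=2,suppress=True)
img=d['img'].astype(int); m=(img[...,2]>img[...,0]+50)
m[:160]=0;m[260:]=0;m[:,:250]=0;m[:,310:]=0
pts=[]
for v in range(172,240,6):
    u=np.where(m[v])[0]
    if len(u): 
        a=hit(d,(u.min()-.0,v),56,T);b=hit(d,(u.max()+1,v),56,T);pts.append((a+b)/2); print(v,u.min(),u.max(),np.linalg.norm(a-b),pts[-1])
p=np.array(pts);c=np.polyfit(p[:,0],p[:,1],1);print('yaw',np.arctan(c[0]),'y at 500',np.polyval(c,500),'y at axis',np.polyval(c,591.3))
v=np.where(m.any(1))[0];print('tip',v.min(),hit(d,(281.4,v.min()),56,T),v.max(),hit(d,(280,v.max()),56,T))
E
```

```text
172 274 287 13.373314394506389 [484.9  -98.56  56.  ]
178 274 287 13.454373798489469 [490.72 -99.31  56.  ]
184 274 287 13.537143578530882 [ 496.6  -100.07   56.  ]
190 274 286 12.648527582355417 [ 502.48 -101.33   56.  ]
196 274 286 12.728680879372703 [ 508.51 -102.11   56.  ]
202 274 286 12.810547465277654 [ 514.61 -102.91   56.  ]
208 274 286 12.894173158086389 [ 520.79 -103.71   56.  ]
214 274 286 12.979605993427246 [ 527.06 -104.52   56.  ]
220 273 287 15.077349175349456 [ 533.4  -105.35   56.  ]
226 273 286 14.168078108135724 [ 539.77 -106.69   56.  ]
232 273 286 14.266256922372781 [ 546.29 -107.54   56.  ]
238 274 285 12.31411667010676 [ 552.91 -108.4    56.  ]
yaw -0.14433014647289566 y at 500 -100.73432525468378 y at axis -114.00393644448236
tip 166 [479.21 -97.44  56.  ] 251 [ 567.57 -110.32   56.  ]
```

Request:
servo_tool(turn=[[0.001, 0.007, -0.013], [0, 0, 0], [0, 0, 0], [0, 0, 0], [0, 0, 0]], dp=[[0.0035, 0.002, -0.04], [0, 0, -0.04], [0, 0, -0.04], [0, 0, 0], [0, 0, 0]], fingers=[0.05, 0.05, 0.05, 0.05, 0.05])

```text
clock: 18.1
position: [513.7, -102.0, 89.4]
ee_rot: [0.072, 0.997, 0.001, 0.009]
contact_force: [0.6, -0.2, 0.7]
gripper_width: 49.8
```

```bash
python3 s.py
```

```text
18.1 [ 513.707 -101.978   89.404] tilt of z [-0.017 -0.001  1.   ] yaw 2.9980034537941243 tq [ 0.029  0.051 -0.009] F [ 0.592 -0.192  0.678] 49.78862381612993 EFF [ -0.041 -32.354  13.661   3.043   0.02   -0.   ] [ 0.115  0.36  -0.439  0.002 -0.754 -1.831] [-0.     0.003 -0.009 -0.009 -0.008 -0.   ]
```

Request:
servo_tool(turn=[[0, 0.017, 0], [0, 0, 0], [0, 0, 0], [0, 0, 0], [0, 0, 0]], dp=[[-0.004, 0, -0.03], [-0.001, 0, -0.026], [0, 0, 0], [0, 0, 0], [0, 0, 0]], fingers=[0.05, 0.05, 0.05, 0.05, 0.05])

```text
clock: 18.73
position: [517.1, -101.6, 43.3]
ee_rot: [0.071, 0.997, 0.001, 0.011]
contact_force: [0.4, 0.3, -0.8]
gripper_width: 50.1
```

```bash
python3 s.py
```

```text
18.725 [ 517.134 -101.587   43.254] tilt of z [-0.022 -0.001  1.   ] yaw 3.0002767050075825 tq [-0.026  0.034  0.021] F [ 0.353  0.308 -0.802] 50.06133344543534 EFF [  0.001 -34.931  12.442   2.754   0.042  -0.   ] [ 0.115  0.432 -0.478  0.002 -0.639 -1.828] [-0.001 -0.019  0.015  0.003 -0.008 -0.001]
```

Request:
servo_tool(turn=[[0, 0.02, 0], [0, 0, 0], [0, 0, 0], [0, 0, 0], [0, 0, 0]], dp=[[-0.006, 0, -0.005], [-0.003, 0, -0.006], [0, 0, 0], [0, 0, 0], [0, 0, 0]], fingers=[0.05, 0.05, 0.05, 0.05, 0.05])

```text
clock: 19.35
position: [508.1, -101.5, 32.9]
ee_rot: [0.071, 0.998, 0.001, 0.001]
contact_force: [0.2, -0.3, -0.4]
gripper_width: 50.0
```

```bash
python3 s.py
```

```text
19.35 [ 508.116 -101.521   32.872] tilt of z [-0.003 -0.002  1.   ] yaw 3.0004188672846763 tq [-0.004  0.005  0.063] F [ 0.217 -0.254 -0.396] 49.976194245326546 EFF [ -0.003 -35.282  11.974   2.658   0.002  -0.   ] [ 0.116  0.444 -0.493 -0.002 -0.631 -1.826] [-0.002  0.     0.001  0.002  0.001  0.001]
```

Request:
servo_tool(turn=[[0, 0, 0], [0, 0, 0], [0, 0, 0], [0, 0, 0], [0, 0, 0]], dp=[[0, -0.0005, 0], [0, 0, 0], [0, 0, 0], [0, 0, 0], [0, 0, 0]], fingers=[0, 0, 0, 0, 0])

```text
clock: 19.98
position: [508.3, -102.1, 33.1]
ee_rot: [0.07, 0.998, 0.001, 0.001]
contact_force: [-0.6, -0.1, 0.1]
gripper_width: 12.7
```

Request:
servo_tool(turn=[[0, 0, 0], [0, 0, 0], [0, 0, 0], [0, 0, 0], [0, 0, 0]], dp=[[0, 0, 0.002], [-0.008, 0.0012, 0], [-0.012, 0.0017, 0], [-0.012, 0.0017, 0], [-0.015, 0.002, 0]], fingers=[0, 0, 0, 0, 0])

```text
clock: 20.6
position: [457.4, -95.2, 34.5]
ee_rot: [0.071, 0.997, 0.001, 0.0]
contact_force: [0.5, -0.3, -1.1]
gripper_width: 12.7
```

```bash
python3 s.py
```

```text
20.6 [457.368 -95.183  34.451] tilt of z [-0.001 -0.002  1.   ] yaw 2.9995844149738775 tq [ 0.036  0.036 -0.029] F [ 0.455 -0.335 -1.119] 12.70881988844428 EFF [ -0.39  -30.854  11.967   2.583  -0.014   0.052] [ 0.143  0.378 -0.614 -0.003 -0.578 -1.853] [ 0.078 -0.165 -0.321 -0.004  0.143 -0.076]
```

Request:
servo_tool(turn=[[0, 0, 0], [0, 0, 0], [0, 0, 0], [0, 0, 0], [0, 0, 0]], dp=[[-0.02, 0.003, 0.002], [-0.015, 0.002, 0.02], [0, 0, 0.035], [0, 0, 0.035], [0, 0, 0.035]], fingers=[0, 0, 0, 0, 0])

```text
clock: 21.22
position: [411.5, -90.2, 161.7]
ee_rot: [0.071, 0.997, 0.0, -0.006]
contact_force: [-0.1, 0.2, -1.0]
gripper_width: 12.8
```

Request:
servo_tool(turn=[[0, 0, 0.03], [0, 0, 0.03], [0, 0, 0.04], [0, 0, 0.04], [0, 0, 0.04]], dp=[[0, 0.02, 0.03], [0, 0.04, 0], [0, 0.04, 0], [0, 0.04, 0], [0, 0.04, 0]], fingers=[0, 0, 0, 0, 0])

```text
clock: 21.85
position: [407.1, 92.2, 195.1]
ee_rot: [-0.019, 1.0, 0.001, -0.002]
contact_force: [0.2, -0.4, -1.6]
gripper_width: 12.6
```

Request:
servo_tool(turn=[[0, 0, 0.04], [0, 0, 0.04], [0, 0, 0.03], [0, 0, 0.03], [0, 0, 0]], dp=[[0, 0.04, 0], [0, 0.04, 0], [0, 0.04, 0], [0, 0.02, 0], [0, 0, 0]], fingers=[0, 0, 0, 0, 0])

```text
clock: 22.48
position: [401.7, 236.0, 193.7]
ee_rot: [-0.093, 0.996, 0.001, -0.004]
contact_force: [-0.2, -0.1, -2.2]
gripper_width: 12.5
```

```bash
python3 s.py
```

```text
22.475 [401.693 236.01  193.665] tilt of z [ 0.008 -0.001  1.   ] yaw -2.95442159259648 tq [-0.033  0.1    0.002] F [-0.249 -0.106 -2.241] 12.483399290181207 EFF [  0.481 -25.234  17.893   4.015   0.126   0.001] [ 0.877  0.15  -0.417 -0.008 -1.007 -2.256] [-0.002 -0.013 -0.026 -0.006 -0.007 -0.003]
```

```bash
python3 w.py w4 slot_blue; python3 - <<'E'
from h import *
import pickle
t=save('top1','top'); pickle.dump(t,open('top1.pkl','wb'))
a=cv2.imread('pics/top1.png')[145:235,150:275]; b=cv2.imread('pics/w4.png')
A=cv2.resize(a,(500,360),interpolation=cv2.INTER_CUBIC); 
B=cv2.resize(b,(300,225))
c=np.zeros((360,800,3),np.uint8); c[:,:500]=A; c[:225,500:]=B; cv2.imwrite('pics/c7.png',c)
E
```

```text
22.475 [401.693 236.01  193.665] [ 0.877  0.15  -0.417 -0.008 -1.007 -2.256]
slot_blue [(0.67, [294.1, 330.0, 5.8, 34.6])]
```

View pics/c7.png

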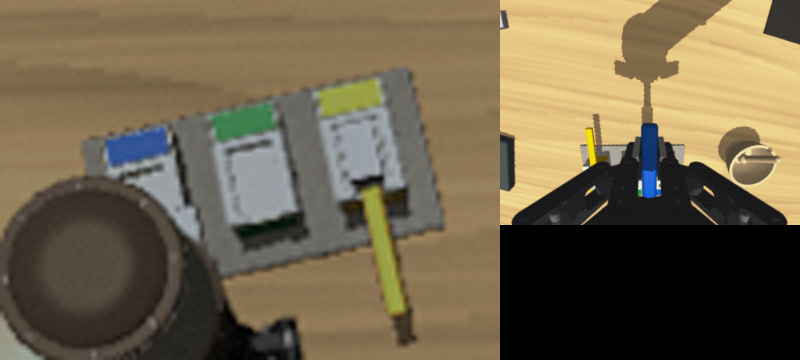

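Request:
servo_tool(turn=[[0, 0, 0], [0, 0, 0], [0, 0, 0], [0, 0, 0], [0, 0, 0]], dp=[[0.03, -0.006, 0.015], [0.03, -0.006, 0.015], [0.03, -0.006, 0.005], [0, 0, 0], [0, 0, 0]], fingers=[0, 0, 0, 0, 0])

```text
clock: 23.25
position: [492.8, 209.3, 229.7]
ee_rot: [-0.089, 0.996, 0.0, -0.005]
contact_force: [0.2, -0.2, -0.8]
gripper_width: 13.1
```

```bash
python3 s.py; python3 w.py w5 slot_blue; python3 - <<'E'
from h import *
import pickle
st,d=pickle.load(open('w5.pkl','rb'));T=wT(d,st)
u,v=proj(d,[557,298,46],T);print(u,v)
u0=int(min(max(u-70,0),420));v0=int(min(max(v-55,0),310))
b=cv2.imread('pics/w5.png')
c=cv2.resize(b[v0:v0+110,u0:u0+140],None,fx=5,fy=5,interpolation=cv2.INTER_CUBIC)
print(u0,v0)
cv2.imwrite('pics/w5c.png',c)
E
```

```text
23.25 [492.753 209.316 229.67 ] tilt of z [0.01 0.   1.  ] yaw -2.9641652298997325 tq [ 0.01   0.053 -0.015] F [ 0.176 -0.164 -0.822] 13.130187446619193 EFF [ -0.151 -31.463  18.974   4.283   0.061   0.003] [ 0.701  0.239 -0.205 -0.007 -1.135 -2.091] [-0.017  0.004  0.004  0.002  0.002  0.003]
23.25 [492.753 209.316 229.67 ] [ 0.701  0.239 -0.205 -0.007 -1.135 -2.091]
slot_blue [(0.96, [321.8, 212.0, 47.2, 76.1]), (0.4, [262.6, 227.7, 33.0, 141.2])]
342.93007082029794 252.74948421805874
272 197
```

View pics/w5c.png

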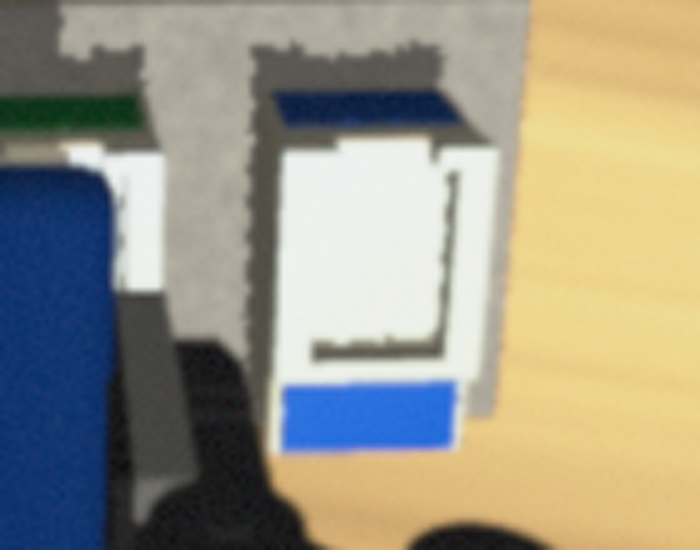

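```bash
python3 - <<'E'
from h import *
import pickle
np.set_printoptions(precision=1,suppress=True)
st,d=pickle.load(open('w5.pkl','rb'));T=wT(d,st)
f=lambda x,y,z=46:hit(d,(272+x/5,197+y/5),z,T)
P=dict(fl=(281,150),fr=(499,148),gl=(338,148),gr=(437,148),ri_l=(312,359),ri_r=(445,359),lab_l=(282,385),lab_r=(458,381),rl=(282,450),rr=(455,449))
Q={k:f(*v) for k,v in P.items()}
for k,v in Q.items(): print(k,v[:2])
yv=(Q['fl']-Q['fr'])[:2]; print('w',np.hypot(*yv),'yaw',-np.arctan2(-yv[1],-yv[0])-np.pi/2, 'lab yaw', [np.arctan2(*(Q[a]-Q[b])[:2]) for a,b in (('lab_l','lab_r'),('rl','rr'),('fl','fr'))])
print('gap w',np.linalg.norm(Q['gl']-Q['gr']))
side=(Q['rl']-Q['lab_l']);print('side',side)
# tool offset to block
print('TCP',st['position'])
# block handle tip in hand
img=d['img'].astype(int)
m=(img[...,2]>img[...,0]+50)&(np.arange(560)[None]<300)
v,u=np.where(m);print('handle px',u.min(),u.max(),v.min(),v.max())
E
```

```text
fl [528.6 273.6]
fr [519.4 322.8]
gl [525.8 286.3]
gr [521.9 308.7]
ri_l [579.3 293.1]
ri_r [573.9 324.6]
lab_l [587.3 287.6]
lab_r [579.1 329.3]
rl [604.8 291.7]
rr [597.5 333.6]
w 49.99741038611632 yaw -3.325988190374595 lab yaw [np.float64(2.9472204193622646), np.float64(2.967998909176755), np.float64(2.9571971168049913)]
gap w 22.704542329886102
side [17.5  4.1  0. ]
TCP [492.8 209.3 229.7]
handle px 158 294 231 369
```

Request:
servo_tool(turn=[[0, -0.01, 0.004], [0, 0, 0.004], [0, 0, 0], [0, 0, 0], [0, 0, 0]], dp=[[-0.008, 0.026, -0.01], [-0.008, 0.026, -0.03], [-0.006, 0.026, -0.03], [0, 0, -0.03], [0, 0, 0]], fingers=[0, 0, 0, 0, 0])

```text
clock: 23.98
position: [466.5, 289.9, 128.7]
ee_rot: [-0.095, 0.995, 0.0, 0.001]
contact_force: [0.4, -0.8, -0.8]
gripper_width: 12.2
```

```bash
python3 s.py
```

```text
23.975 [466.512 289.92  128.744] tilt of z [-0.002 -0.001  1.   ] yaw -2.9516668539959077 tq [-0.021  0.073  0.033] F [ 0.423 -0.764 -0.825] 12.24558864539838 EFF [  0.135 -34.218  15.796   3.514   0.171  -0.   ] [ 0.852  0.354 -0.323  0.001 -0.892 -2.233] [ 0.017 -0.035  0.051  0.03   0.01  -0.002]
```

Request:
servo_tool(turn=[[0, 0, -0.004], [0, 0, 0], [0, 0, 0], [0, 0, 0], [0, 0, 0]], dp=[[0.003, -0.001, -0.02], [0.001, -0.0005, -0.025], [0, 0, -0.025], [0, 0, 0], [0, 0, 0]], fingers=[0, 0, 0, 0, 0])

```text
clock: 24.6
position: [474.1, 291.8, 66.1]
ee_rot: [-0.095, 0.995, 0.004, 0.007]
contact_force: [-0.3, 0.1, -0.6]
gripper_width: 12.5
```

```bash
python3 s.py; python3 - <<'E'
from h import *
import pickle
d=save('scene1','scene'); pickle.dump(d,open('scene1.pkl','wb'))
u,v=map(int,proj(d,[545,302,55]));print(u,v)
a=cv2.imread('pics/scene1.png')
cv2.imwrite('pics/scene1c.png',cv2.resize(a[v-50:v+50,u-70:u+70],None,fx=5,fy=5,interpolation=cv2.INTER_CUBIC))
E
```

```text
24.6 [474.055 291.847  66.139] tilt of z [-0.014 -0.01   1.   ] yaw -2.951959214779568 tq [-0.067  0.044 -0.002] F [-0.257  0.103 -0.579] 12.52413223235283 EFF [ -0.033 -36.764  13.852   3.14    0.082   0.   ] [ 0.845  0.439 -0.383  0.006 -0.732 -2.23 ] [ 0.    -0.004 -0.002 -0.003 -0.011 -0.001]
360 280
```

View pics/scene1c.png

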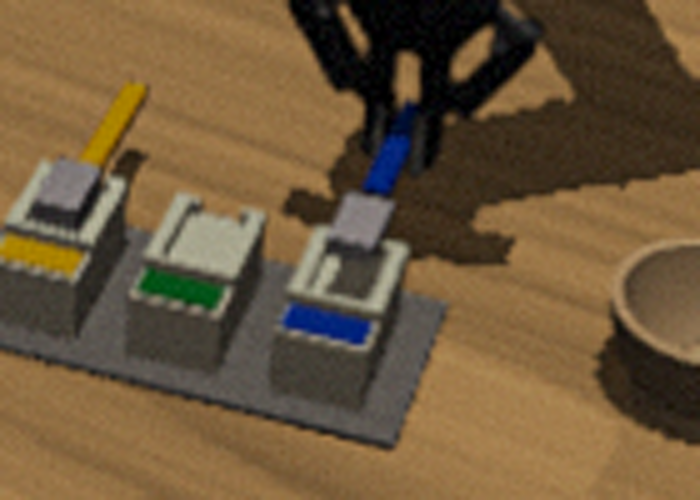

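Request:
servo_tool(turn=[[-0.01, 0.014, -0.004], [0, 0, 0], [0, 0, 0], [0, 0, 0], [0, 0, 0]], dp=[[-0.0037, -0.0035, -0.005], [0, 0, -0.008], [0, 0, -0.006], [0, 0, 0], [0, 0, 0]], fingers=[0, 0, 0, 0, 0])

```text
clock: 25.28
position: [470.7, 288.8, 47.8]
ee_rot: [-0.093, 0.996, 0.001, 0.001]
contact_force: [0.2, -0.6, -1.8]
gripper_width: 12.9
```

```bash
python3 s.py
```

```text
25.275 [470.744 288.75   47.844] tilt of z [-0.001 -0.002  1.   ] yaw -2.9561953305406696 tq [0.023 0.099 0.04 ] F [ 0.153 -0.574 -1.813] 12.921024832328218 EFF [ -0.011 -37.976  13.468   3.05    0.059  -0.   ] [ 0.844  0.465 -0.397 -0.    -0.707 -2.229] [ 0.002  0.005 -0.002 -0.003  0.    -0.   ]
```

Request:
servo_tool(turn=[[0, 0, 0], [0, 0, 0], [0, 0, 0], [0, 0, 0], [0, 0, 0]], dp=[[0, -0.0005, -0.004], [0, 0, -0.004], [0, 0, -0.004], [0, 0, -0.003], [0, 0, 0]], fingers=[0, 0, 0, 0, 0])

```text
clock: 25.9
position: [470.9, 288.4, 33.4]
ee_rot: [-0.093, 0.996, 0.001, 0.001]
contact_force: [-3.0, -1.1, 3.4]
gripper_width: 12.7
```

```bash
python3 s.py
```

```text
25.9 [470.911 288.384  33.427] tilt of z [-0.003 -0.003  1.   ] yaw -2.955992309933005 tq [-0.252  0.267 -0.077] F [-3.023 -1.09   3.424] 12.697804747793146 EFF [ -0.129 -35.527  12.807   2.82    0.408   0.075] [ 0.843  0.486 -0.41   0.    -0.672 -2.229] [-0.    -0.009  0.001  0.001 -0.005 -0.001]
```

```bash
python3 - <<'E'
from h import *
import pickle
d=save('scene2','scene')
u,v=360,285
a=cv2.imread('pics/scene2.png')
cv2.imwrite('pics/scene2c.png',cv2.resize(a[v-35:v+35,u-50:u+40],None,fx=8,fy=8,interpolation=cv2.INTER_CUBIC))
E
```

```text
(no output)
```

View pics/scene2c.png

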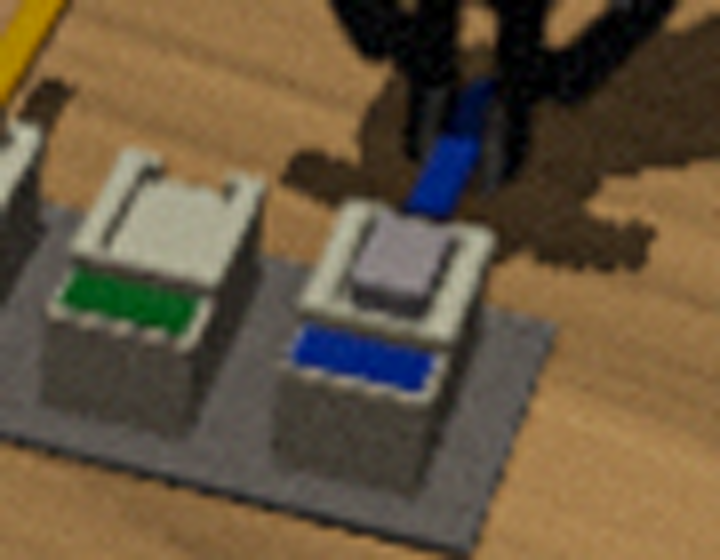

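Request:
servo_tool(turn=[[0, 0, 0], [0, 0, 0], [0, 0, 0], [0, 0, 0], [0, 0, 0]], dp=[[0, 0, 0.002], [-0.0025, -0.0005, 0], [0, 0, -0.001], [0, 0, -0.001], [0, 0, 0]], fingers=[0, 0, 0, 0, 0])

```text
clock: 26.58
position: [468.3, 288.0, 32.3]
ee_rot: [-0.093, 0.996, 0.001, 0.001]
contact_force: [0.1, -0.5, 0.9]
gripper_width: 12.7
```

```bash
python3 s.py
```

```text
26.575 [468.305 287.969  32.335] tilt of z [-0.002 -0.003  1.   ] yaw -2.956014217700041 tq [ 0.01   0.091 -0.018] F [ 0.149 -0.537  0.876] 12.673475387009656 EFF [  0.005 -38.43   12.916   2.921   0.069   0.   ] [ 0.846  0.484 -0.416 -0.    -0.667 -2.231] [-0.    -0.    -0.    -0.    -0.001  0.   ]
```

Free of the wall now; lower further.

Request:
servo_tool(turn=[[0, 0, 0], [0, 0, 0], [0, 0, 0], [0, 0, 0], [0, 0, 0]], dp=[[0, 0, -0.002], [0, 0, -0.0015], [0, 0, -0.001], [0, 0, 0], [0, 0, 0]], fingers=[0, 0, 0, 0, 0])

```text
clock: 27.2
position: [468.3, 288.0, 29.0]
ee_rot: [-0.093, 0.996, 0.001, 0.002]
contact_force: [-2.2, -0.6, 2.7]
gripper_width: 12.6
```

```bash
python3 s.py
```

```text
27.2 [468.318 288.032  29.006] tilt of z [-0.003 -0.003  1.   ] yaw -2.9555546003399433 tq [-0.189  0.359 -0.001] F [-2.152 -0.564  2.703] 12.635830157933515 EFF [ -0.083 -36.516  12.655   2.794   0.339   0.03 ] [ 0.846  0.489 -0.419  0.    -0.659 -2.232] [ 0.001 -0.003 -0.001  0.001 -0.004  0.001]
```

Request:
servo_tool(turn=[[0, 0, 0], [0, 0, 0], [0, 0, 0], [0, 0, 0], [0, 0, 0]], dp=[[0, 0, 0.001], [-0.002, -0.0004, 0], [0, 0, -0.001], [0, 0, 0], [0, 0, 0]], fingers=[0, 0, 0, 0, 0])

```text
clock: 27.82
position: [466.4, 287.8, 29.0]
ee_rot: [-0.093, 0.996, 0.001, 0.002]
contact_force: [-0.7, -1.5, 2.1]
gripper_width: 12.6
```

```bash
python3 s.py
```

```text
27.825 [466.44  287.814  28.98 ] tilt of z [-0.003 -0.003  1.   ] yaw -2.9554018861819302 tq [-0.159  0.148 -0.021] F [-0.717 -1.479  2.097] 12.576725346702615 EFF [ -0.016 -36.344  12.428   2.71    0.258   0.03 ] [ 0.849  0.487 -0.424  0.001 -0.655 -2.234] [-0.    -0.001  0.     0.002  0.    -0.   ]
```

Request:
servo_tool(turn=[[0, 0, 0], [0, 0, 0], [0, 0, 0], [0, 0, 0], [0, 0, 0]], dp=[[0, 0, -0.001], [0, 0, 0], [0, 0, 0], [0, 0, 0], [0, 0, 0]], fingers=[0, 0.04, 0.04, 0.04, 0.04])

```text
clock: 28.45
position: [466.6, 288.0, 27.2]
ee_rot: [-0.093, 0.996, 0.001, 0.002]
contact_force: [0.3, -0.2, 1.2]
gripper_width: 40.1
```

Request:
servo_tool(turn=[[0, 0, 0], [0, 0, 0], [0, 0, 0], [0, 0, 0], [0, 0, 0]], dp=[[0, 0, 0.02], [0, 0, 0.04], [0, 0, 0.05], [0, 0, 0.05], [-0.02, -0.06, 0.03]], fingers=[0.05, 0.05, 0.05, 0.05, 0.05])

```text
clock: 29.08
position: [448.1, 234.5, 215.4]
ee_rot: [-0.094, 0.996, -0.001, -0.0]
contact_force: [0.1, -1.2, 0.0]
gripper_width: 50.0
```

Request:
servo_tool(turn=[[0, 0, 0], [0, 0, 0], [0, 0, 0], [0, 0, 0], [0, 0, 0]], dp=[[0.03, -0.03, 0], [0.03, -0.03, 0], [0, 0, 0], [0, 0, 0], [0, 0, 0]], fingers=[0.05, 0.05, 0.05, 0.05, 0.05])

```text
clock: 29.7
position: [508.0, 171.5, 219.5]
ee_rot: [-0.094, 0.996, 0.001, 0.002]
contact_force: [0.1, -0.4, -0.0]
gripper_width: 50.1
```

```bash
python3 s.py; python3 w.py w6 setting_block slot_blue; python3 - <<'E'
from h import *
import pickle
st,d=pickle.load(open('w6.pkl','rb'));T=wT(d,st)
u,v=proj(d,[535,298,46],T);print(u,v)
u0=int(min(max(u-70,0),420));v0=int(min(max(v-60,0),300))
w=cv2.imread('pics/w6.png'); s=save('scene3','scene'); s=cv2.imread('pics/scene3.png')
W=cv2.resize(w[v0:v0+120,u0:u0+140],None,fx=3.5,fy=3.5,interpolation=cv2.INTER_CUBIC)
S=cv2.resize(s[240:330,315:390],None,fx=4,fy=4,interpolation=cv2.INTER_CUBIC)
c=np.zeros((420,W.shape[1]+S.shape[1],3),np.uint8);c[:W.shape[0],:W.shape[1]]=W;c[:S.shape[0],W.shape[1]:]=S
print(u0,v0,c.shape);cv2.imwrite('pics/c11.png',c)
E
```

```text
29.7 [508.037 171.486 219.511] tilt of z [-0.005 -0.003  1.   ] yaw -2.953097171126631 tq [-0.043 -0.002 -0.033] F [ 0.101 -0.429 -0.047] 50.085174891230444 EFF [ -0.269 -30.98   18.107   4.031   0.01    0.002] [ 0.628  0.241 -0.232  0.    -1.092 -2.011] [ 0.005 -0.001 -0.005 -0.002 -0.    -0.005]
29.7 [508.037 171.486 219.511] [ 0.628  0.241 -0.232  0.    -1.092 -2.011]
setting_block [(0.96, [374.5, 143.9, 33.4, 120.5]), (0.74, [143.4, 293.7, 28.7, 21.0])]
slot_blue [(0.72, [351.0, 208.1, 57.3, 76.8])]
384.81176913017373 230.62225451424635
314 170 (420, 790, 3)
```

View pics/c11.png

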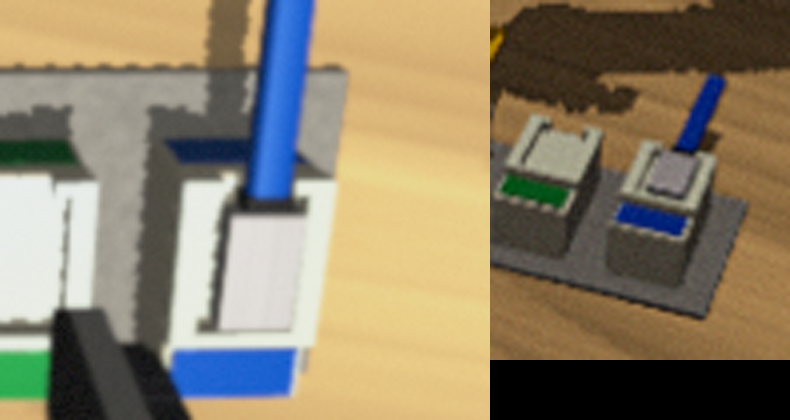

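```bash
python3 - <<'E'
from h import *
import pickle
np.set_printoptions(precision=1,suppress=True)
st,d=pickle.load(open('w6.pkl','rb'));T=wT(d,st)
f=lambda x,y,z:hit(d,(314+x/3.5,170+y/3.5),z,T)[:2]
c=[f(*p,50) for p in ((230,211),(307,211),(219,329),(303,330))]
print(c,np.mean(c,0),'len',np.linalg.norm(c[2]-c[0]),'w',np.linalg.norm(c[1]-c[0]))
fl,fr=f(183,180,46),f(336,180,46); x=np.array([.983,.184]); m=(fl+fr)/2
print('front mid',fl,fr,m,'centre',m+32*x)
r=np.mean(c,0)-m-32*x; print('offset along,across',r@x, r@[-x[1],x[0]])
a,b=f(288,0,49),f(270,190,49);print('handle yaw',np.arctan2(*(b-a)[::-1]))
E
```

```text
[array([534.3, 290.5]), array([529.8, 314.8]), array([575.1, 299.2]), array([570.5, 327.1])] [552.4 307.9] len 41.73244244289534 w 24.76509309658181
front mid [528.3 274.3] [519.2 322.8] [523.7 298.6] centre [555.2 304.4]
offset along,across -2.0880486399731546 3.9033428984574505
handle yaw 0.2135935498873093
```

```bash
python3 - <<'E'
from h import *
import pickle
st,d=pickle.load(open('w6.pkl','rb'));T=wT(d,st)
s=get_image('scene'); cv2.imwrite('pics/s4.png',cv2.cvtColor(s['img'],cv2.COLOR_RGB2BGR))
yaw=.20;x=np.array([np.cos(yaw),np.sin(yaw)]);y=np.array([-x[1],x[0]]);o=np.array([552.4,307.5])
def ov(img,dd,TT,u0,v0,w,h,k):
    c=cv2.resize(img[v0:v0+h,u0:u0+w],None,fx=k,fy=k,interpolation=cv2.INTER_CUBIC); pl=c.copy()
    P=lambda a,b,z:tuple(int(q) for q in (proj(dd,np.r_[o+a*x+b*y,z],TT)-[u0,v0]+.5)*k)
    for z,col in ((50,(0,0,255)),(38,(0,200,0))):
        q=[P(a,b,z) for a,b in ((-20,-12),(20,-12),(20,12),(-20,12))]
        for i in range(4): cv2.line(c,q[i],q[(i+1)%4],col,1)
    cv2.line(c,P(-20,0,49),P(-115,0,49),(0,255,255),1)
    return np.hstack([pl,c])
A=ov(cv2.imread('pics/w6.png'),d,T,350,140,65,135,2.2*1)
B=ov(cv2.imread('pics/s4.png'),s,None,338,255,50,60,7)
A=A[:, :]
c=np.zeros((600,800,3),np.uint8); A=cv2.resize(A,None,fx=1,fy=1)
h=min(B.shape[0],420);c[:h,:B.shape[1]]=B[:h]
A2=ov(cv2.imread('pics/w6.png'),d,T,355,205,60,60,3); c[420:600,:A2.shape[1]]=A2[:180]
c[420:600,400:400+180]=0
cv2.imwrite('pics/c12.png',c)
E
```

```text
(no output)
```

View pics/c12.png

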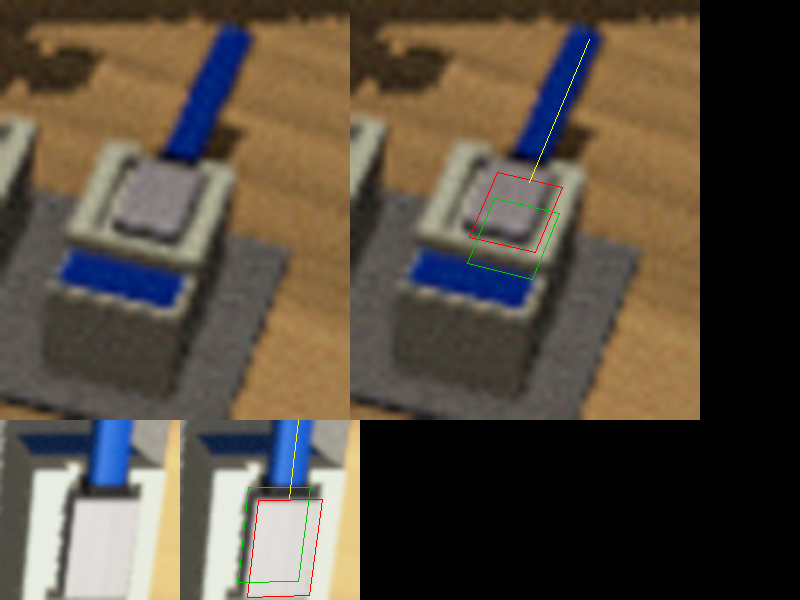

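```bash
python3 -c "
from bench import *
print(job_done(), read_state()['clock'])"
```

```text
the job is handed in; nothing more can be done
the job is handed in; nothing more can be done
```

I measured the blue-handled block with the micrometer and put it in its blue-labelled slot. The job is handed in; it gave no verdict. The arm's clock read about 30 s of the 72 s allowed.

- **Reading:** I wound the knob clockwise until the torque levelled off near 0.15 N m. Then I held still for about 1.3 s, with 0.13 N m still on the knob. I put the slip at about 0.2 rad, judged from the torque; I did not see it on the index lines.
- **Removal:** I wound the spindle back up, leaving an estimated 4 mm of clearance. I then drew the block out by its handle with no sign of pressing or dragging.
- **Placing:** The nose touched the slot's rear wall lightly (about 4 N), so I backed off about 4 mm in all before releasing.
- **Last check:** In the pictures the block sits inside the pocket and looks flat. It measured about 2 mm short along the slot and 4 mm to one side. The handle is within about 0.03 rad of the slot's direction, and the gripper is well clear.
- **Disagreement:** The overlay from the scene camera was a few millimetres off from the wrist camera's measurement. I put that down to calibration. I judged that the block is level by eye and did not measure it.
- **Other items:** I did not check the other items at the end, but the arm never came near them.

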